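# Find the lightest automatic centre punch and mark the copper blank with it

### The arm

A 6-joint arm with a two-finger parallel gripper is mounted at the origin on a cart in front of the work surface, level with it; the furniture and walls round the work are solid. World frame = base frame: x ahead of the robot, y to its left, z up, the work surface at z = 0. Lengths are in m, angles in rad, forces in N, time in s.
With the tool pointing down it reaches from about 0.425 to 0.95 m from the base axis. Payload 3.5 kg.
Tool frame: the origin (TCP) lies at the very end of the fingers, on their centre line; the grasp point (between the pads) lies 19 mm behind it; x points along the fingers, y is the direction in which the jaws open and shut, and the axes are right-handed (so a half turn about x gives the same grasp; the last joint's range is limited). The gripper opens to 85 mm and grips with 20 to 120 N. Pads are 22 mm wide; open, the fingers measure 114 mm over their backs; the gripper's body (76 mm by 85 mm) begins 54 mm behind the grasp point. The pads swing forward as they close: fully open they stand 13 mm farther back than shut.
Start: joints at [1.158, 0.286, 1.577, -0, 1.279, -0.15], TCP at [0.175, 0.652, 0.231] pointing down, gripper open.
Joint ranges: [-2.77, 2.77], [-0.9, 2.22], [0.21, 2.48], [-1.53, 4.67], [0.24, 2.81], [-2.84, 2.84]. Speed limits (rad/s): [2.79, 2.79, 3.14, 3.14, 3.14, 3.14].

### API

Orientations are given as [roll, pitch, yaw] about the fixed x, y, z axes, in that order (R = Rz(yaw) Ry(pitch) Rx(roll)).
In Python, from cell import r gives the robot as it stands.
- The arm moves only by the shell command python3 -m handwheel 'ROWS' [FORCE]. ROWS is JSON, a list of rows, each a list of 3 entries, a list of its own where there are three numbers: the shift along the tool's x, y, z each as a share of 0.2 m, from -1 to 1, then the turn, a rotation vector about the tool's x, y, z each as a share of 360 degrees, from -1 to 1, then the opening, from 0 (shut) to 1 (fully open). A call has 1 to 10 rows; each row shifts and turns the commanded pose from where the row before left it, along the tool's axes as they then stand; what a row does not reach is not made up. A row lasts 1/12 s, in which the tool goes at most 41.7 mm and 7.16 degrees, less where a joint would pass 70% of its speed; a pose out of reach is approached as far as the arm can. A call with a number of a shift or a turn outside -1 to 1 is refused whole. A call with a gripper value outside its range is refused whole. The fingers move at their own pace and stop on an object; FORCE is the grip in N (left out, the last holds). Time passes only in rows, so rows that do not move let the fingers close. It gives the time, the measured TCP pose, the force and the opening at its end, in the units of the state.
- r.get_obs(): the state, without advancing time (a new reading comes with each control period).
- r.snapshot(name): name is "scene" or "top"; returns a dict with "color" (384x512x3 uint8, red, green, blue), "z_map" (384x512 float32, m along the optical axis (not along the pixel's ray), 0 where there is no reading), "fx", "fy", "cx", "cy" (pixels), "rvec" (rotation vector, rad) and "tvec" (3), from world to camera coordinates, as OpenCV has them. Camera axes: x right, y down, z forward; pixel columns grow to the right and rows downward; lengths in m; the calibration is good to about 2 mm. A picture is of the moment at which its call begins.
- r.finish_job(): hands the job in, once; it reports no verdict.
Trained networks look in the newest picture that a camera, given by its name, has taken for a name from the list of things; names that differ only in an ending like _2 or _b are one class to them, and where a whole thing is asked for, a point or a joint stands for the part that bears it (a point fixed in the world has none). Each returns a list of dicts, best first, with "confidence" (0 to 1); they miss things now and then, are a little off and sometimes report something else, mostly with a low value. They report only what shows in the picture. A call takes as long as a camera call. They do not tell look-alikes from the thing itself.
- r.spot_in(thing, camera): "box" ([centre column, centre row, width, height] in pixels, round what is visible of it).
- r.pinpoint(thing, camera): "xy" ([column, row] in pixels: a listed point, or the origin of a listed thing).
The state is a dict: "time_s": time; "joints": joint angles; "qd": joint speeds; "tau": joint torques, N m; "position": TCP position; "tcp_rot": TCP orientation; "contact_force": force on the tool from outside, world axes, zero at the start; "moment": the same for the moment, N m; "opening": opening from 0.0 (shut) to 1.0 (fully open).
Only numpy, scipy, OpenCV 4.12 (cv2) and the standard library are available. Lean on these libraries where they do the work, as an engineer would, in place of code of your own. Each camera call takes 0.05 s, during which the arm holds its last target.

### The job

The three automatic centre punches in the wooden stand look alike, but their springs are set differently: working from left to right, press each one straight down where it stands until you feel it click, and let it up again. Then stand the one that clicked at the lightest push in the bush of the marking guide, point down on the thin copper blank, and press it there until it clicks, so that the blank is marked; the blank is so thin that the push of a stiffer punch would bend it. Press gently and do not lean on a punch once it has clicked; at the end the lightest punch stands released in the guide and the other two stand in their holes in the stand.

Things in the scene. Friction and masses are not known exactly. Their poses are not given: they have to be found in the camera images.
- punch_a_mid (a point): Automatic centre punch a (a, b, c look alike and stand in random holes): upright steel rod 140 mm long, about 140 g. From the tip up: sprung point 5 mm thick to 24 mm, cone to 36 mm, round body 14 mm thick (ribbed grip 86 to 122 mm), cap 16 mm thick from 126 to 140 mm. This point: on its axis 70 mm above the tip; z runs up to the cap.
- punch_a_cap (a point): Centre of the domed top of punch a's cap, 140 mm above the tip while the point is out; push down here. The greatest push before the click is about 4 N for one punch, 9 N for another, 12 N for the third; nothing shows which is which.
- punch_a_point (a joint): How far punch a's sprung point is pushed in, m; 0 = out, at rest; springs back out when let go. The push at the cap starts at 1 to 2 N, climbs to its greatest at about 6 to 6.5 mm, then suddenly gives way to about 2 N (the click, made beyond 6.9 mm) and stays so until it is solid at 14 mm.
- punch_b_mid (a point): Automatic centre punch b (a, b, c look alike and stand in random holes): upright steel rod 140 mm long, about 140 g. From the tip up: sprung point 5 mm thick to 24 mm, cone to 36 mm, round body 14 mm thick (ribbed grip 86 to 122 mm), cap 16 mm thick from 126 to 140 mm. This point: on its axis 70 mm above the tip; z runs up to the cap.
- punch_b_cap (a point): Centre of the domed top of punch b's cap, 140 mm above the tip while the point is out; push down here. The greatest push before the click is about 4 N for one punch, 9 N for another, 12 N for the third; nothing shows which is which.
- punch_b_point (a joint): How far punch b's sprung point is pushed in, m; 0 = out, at rest; springs back out when let go. The push at the cap starts at 1 to 2 N, climbs to its greatest at about 6 to 6.5 mm, then suddenly gives way to about 2 N (the click, made beyond 6.9 mm) and stays so until it is solid at 14 mm.
- punch_c_mid (a point): Automatic centre punch c (a, b, c look alike and stand in random holes): upright steel rod 140 mm long, about 140 g. From the tip up: sprung point 5 mm thick to 24 mm, cone to 36 mm, round body 14 mm thick (ribbed grip 86 to 122 mm), cap 16 mm thick from 126 to 140 mm. This point: on its axis 70 mm above the tip; z runs up to the cap.
- punch_c_cap (a point): Centre of the domed top of punch c's cap, 140 mm above the tip while the point is out; push down here. The greatest push before the click is about 4 N for one punch, 9 N for another, 12 N for the third; nothing shows which is which.
- punch_c_point (a joint): How far punch c's sprung point is pushed in, m; 0 = out, at rest; springs back out when let go. The push at the cap starts at 1 to 2 N, climbs to its greatest at about 6 to 6.5 mm, then suddenly gives way to about 2 N (the click, made beyond 6.9 mm) and stays so until it is solid at 14 mm.
- stand_strip: Steel strip 216 x 70 x 6 mm under the wooden stand; the points stand on its top, 6 mm above the bench. Origin: centre of its underside; y along the row of holes to the left, x across it, away from the robot.
- stand_left (a point): Floor of the left (+y) hole of the punch stand, on its axis, 6 mm above the bench. The stand is a fixed wooden block 212 x 66 mm, top 75 mm above the bench, with three upright 15 mm through holes 70 mm apart. A punch standing in it has its cap 146 mm above the bench and may lean 2 or 3 degrees.
- stand_middle (a point): Floor of the middle hole of the punch stand, on its axis, 6 mm above the bench. The stand is a fixed wooden block 212 x 66 mm, top 75 mm above the bench, with three upright 15 mm through holes 70 mm apart. A punch standing in it has its cap 146 mm above the bench and may lean 2 or 3 degrees.
- stand_right (a point): Floor of the right (-y) hole of the punch stand, on its axis, 6 mm above the bench. The stand is a fixed wooden block 212 x 66 mm, top 75 mm above the bench, with three upright 15 mm through holes 70 mm apart. A punch standing in it has its cap 146 mm above the bench and may lean 2 or 3 degrees.
- guide_spot (a point): Spot to be marked: centre of the top of the copper blank, 14 mm above the bench, under the bush of the fixed marking guide: dark steel base 84 x 124 x 12 mm, columns 46 mm either side of the spot, aluminium bridge with an upright brass bush. Its y axis runs along the bridge.
- guide_mouth (a point): Centre of the mouth of the bush, 80 mm above the bench (66 mm above guide_spot). The bore is 16.4 mm wide, straight, with a lead-in 22 mm wide at the mouth, and ends 37 mm above the bench; its flange is 37 mm wide; screw heads on the bridge reach 79 mm. A punch standing in the guide has its cap 154 mm above the bench.
- blank: The thin copper blank, a disc 48 mm wide and 2 mm thick, fixed in the guide; pushed on with more than 8 N it bends, so only the lightest punch can be tripped on it. Origin: on the bush's axis at bench height.
Not all that is in view belongs to the job. What is shaped like the part that bears punch_b_mid but blue or pink is not meant.

How it is judged:
By the outcome, as a careful person would: the job done as asked, in the order asked, and still so for the second after the job is handed in, with the robot touching nothing.
It also fails if it takes over 72 s, if anything falls off the work surface, if the arm or the gripper's body presses on something with over 40 N, if the wrist force passes 120 N, or if a joint passes its speed limit or range.

## Working session

There is one attempt and no reset: what is moved stays moved. The work goes in short steps, Python scripts to look and compute and a shell command to move; the robot and the scene stay as the last step left them, time stands still between calls to the robot, and variables do not carry over. Pictures are saved under pics/ and viewed, and the job is handed in when it is done.

```bash
ls; mkdir -p pics; cat > h.py <<'E'
import numpy as np, cv2
from cell import r
from scipy.spatial.transform import Rotation as R
def snap(cam,fn=None):
    s=r.snapshot(cam)
    if fn: cv2.imwrite('pics/'+fn,s['color'][:,:,::-1])
    return s
def cam(s):
    Rm=cv2.Rodrigues(np.array(s['rvec'],float))[0]; return Rm,np.array(s['tvec'],float).ravel()
def ray(s,u,v):
    Rm,t=cam(s); d=np.array([(u-s['cx'])/s['fx'],(v-s['cy'])/s['fy'],1.]); return -Rm.T@t, Rm.T@d
def onz(s,u,v,z):
    o,d=ray(s,u,v); return o+d*(z-o[2])/d[2]
def depthpt(s,u,v):
    o,d=ray(s,u,v); return o+d*s['z_map'][int(round(v)),int(round(u))]
def proj(s,p):
    Rm,t=cam(s); c=Rm@np.array(p)+t; return s['fx']*c[0]/c[2]+s['cx'], s['fy']*c[1]/c[2]+s['cy']
E
python3 - <<'E'
from h import *
print(r.get_obs())
for c in('scene','top'):
    s=snap(c,c+'0.png'); o,d=ray(s,256,192); print(c,o,d,s['fx'])
    for n,z in [('punch_a_cap',.146),('punch_b_mid',.076),('stand_left',.006),('stand_middle',.006),('stand_right',.006),('guide_spot',.014),('guide_mouth',.08),('stand_strip',0),('blank',0)]:
        for q in r.pinpoint(n,c)[:5]:
            print(n,np.round(q['xy'],1),round(q['confidence'],2),np.round(onz(s,*q['xy'],z),4))
E
```

```text
pics
{'time_s': 0.0, 'joints': array([ 1.15800773e+00,  2.87162709e-01,  1.57819463e+00,  8.60974665e-06,
        1.27862943e+00, -1.49979256e-01]), 'qd': array([-1.18347605e-03, -2.17631030e-04, -2.93010325e-05, -7.03335278e-04,
       -2.53951581e-03, -1.06450050e-03]), 'tau': array([-1.76930776e-04, -4.05972362e+01, -2.92630255e+01, -1.38582109e-04,
        5.61652952e-03, -1.23712206e-05]), 'position': array([0.17504474, 0.65121301, 0.22993962]), 'tcp_rot': array([-1.72421689,  1.5684022 , -1.98702872]), 'contact_force': array([0.17591241, 0.23637335, 0.76758492]), 'moment': array([-0.04058147, -0.01969929, -0.02130672]), 'opening': 1.0036080798838027}
scene [0.14214027 0.66878423 0.75356729] [ 0.43437627 -0.54988507 -0.71357807] 476.5308599797682
punch_a_cap [206.4 219.8] 0.51 [0.541  0.3021 0.146 ]
punch_a_cap [230.2 248.4] 0.44 [0.4699 0.3258 0.146 ]
punch_b_mid [243.6 196.5] 0.59 [0.5671 0.1708 0.076 ]
punch_b_mid [285.9 184.6] 0.5 [0.5179 0.0949 0.076 ]
punch_b_mid [280.5 169. ] 0.48 [0.5532 0.0631 0.076 ]
stand_left [211.9 272.4] 0.75 [0.5377 0.311  0.006 ]
stand_left [230.
[... 624 characters left out ...]
696183  0.01625539 -0.99189514] 366.19853176539914
punch_a_cap [180.3 204.4] 0.51 [0.5437 0.3125 0.146 ]
punch_b_mid [282.8 212.6] 0.63 [0.5282 0.0823 0.076 ]
punch_b_mid [292.1 201.2] 0.62 [0.5553 0.0597 0.076 ]
punch_b_mid [244.9 201. ] 0.41 [0.557  0.1726 0.076 ]
stand_left [193.8 209.5] 0.69 [0.5435 0.3087 0.006 ]
stand_middle [221.5 207.4] 0.87 [0.5482 0.2367 0.006 ]
stand_right [246.2 204.9] 0.67 [0.5541 0.1726 0.006 ]
stand_right [218.9 203. ] 0.35 [0.5597 0.2434 0.006 ]
guide_spot [336.4 211.3] 0.66 [ 0.5346 -0.0573  0.014 ]
guide_mouth [340.8 210.7] 0.93 [ 0.5311 -0.0544  0.08  ]
stand_strip [221.2 202.6] 0.41 [0.5613 0.2381 0.    ]
blank [335.2 215.8] 0.55 [ 0.524  -0.0566  0.    ]
```

```bash
python3 - <<'E'
import cv2
a=cv2.imread('pics/scene0.png');b=cv2.imread('pics/top0.png')
cv2.imwrite('pics/s1.png',cv2.resize(a[90:310,130:400],None,fx=2.7,fy=2.7,interpolation=cv2.INTER_CUBIC))
cv2.imwrite('pics/t1.png',cv2.resize(b[130:290,140:400],None,fx=3,fy=3,interpolation=cv2.INTER_CUBIC))
E
```

```text
(no output)
```

View pics/s1.png

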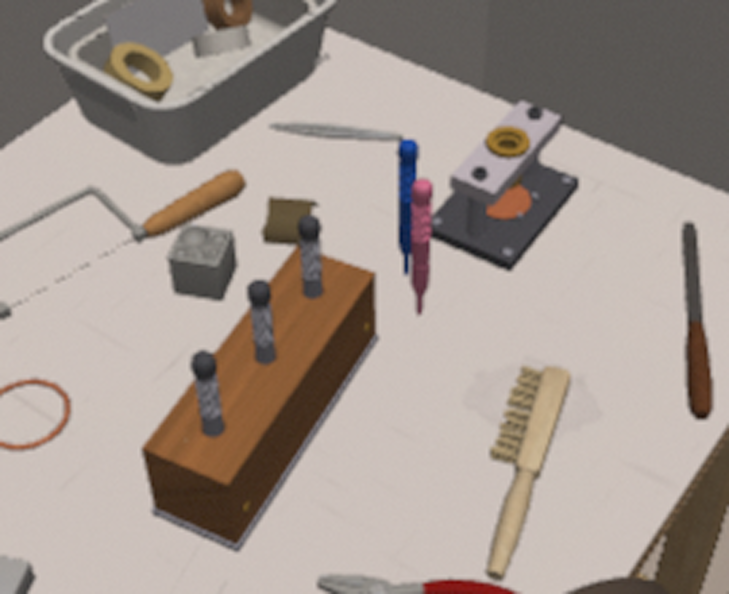

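View pics/t1.png

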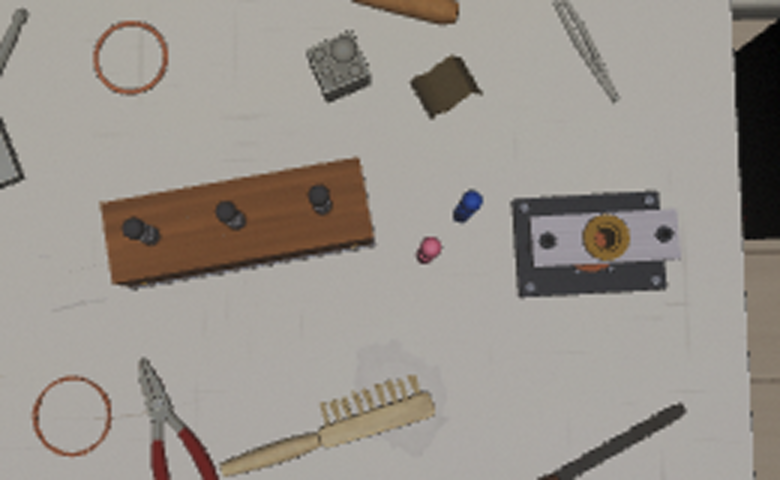

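View pics/scene0.png

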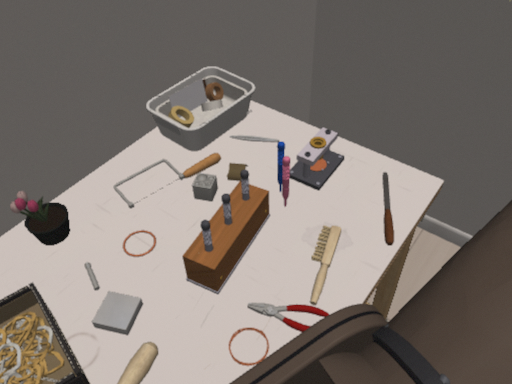

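View pics/top0.png

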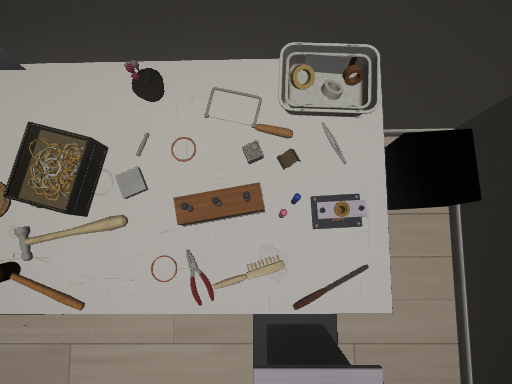

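The three grey punches stand in the wooden block, with caps in scene at about (206,225), (226,198), (244,174). Blue (281,147) and pink (286,160) stand free on the bench and are decoys. The guide's bush is at scene (318,142), top (341,210). Next I measure these closely.

```bash
cat > caps.py <<'E'
from h import *
def pts(s,zmin,zmax,x0,x1,y0,y1):
    z=s['z_map']; v,u=np.nonzero(z>0); d=np.stack([(u-s['cx'])/s['fx'],(v-s['cy'])/s['fy'],np.ones(len(u))],1)*z[v,u][:,None]
    Rm,t=cam(s); P=(d-t)@Rm
    m=(P[:,2]>zmin)&(P[:,2]<zmax)&(P[:,0]>x0)&(P[:,0]<x1)&(P[:,1]>y0)&(P[:,1]<y1)
    return P[m],u[m],v[m],s['color'][v[m],u[m]]
E
python3 - <<'E'
from caps import *
for c in('scene','top'):
    s=snap(c)
    P,u,v,C=pts(s,.128,.17,.45,.65,.13,.36)
    from scipy.cluster.vq import kmeans2
    k,l=kmeans2(P[:,:2],np.array([[.54,.31],[.55,.24],[.555,.17]]),minit='matrix')
    for i in range(3):
        q=P[l==i]; print(c,i,len(q),q.mean(0).round(4),((q.min(0)+q.max(0))/2).round(4),q.max(0).round(4))
    P,u,v,C=pts(s,.068,.085,.45,.65,.1,.38)
    rect=cv2.minAreaRect((P[:,:2]*1000).astype(np.float32)); print('stand top',rect,P[:,2].mean())
    P,u,v,C=pts(s,.068,.09,.45,.62,-.14,.02)
    C=C.astype(int)
    rect=cv2.minAreaRect((P[:,:2]*1000).astype(np.float32)); print('bridge',rect,P[:,2].mean())
    m=(C[:,0]-C[:,2]>50); q=P[m]; print('bush',len(q),q.mean(0),(q.min(0)+q.max(0))/2, q.max(0)-q.min(0), u[m].mean(),v[m].mean())
    print(proj(s,[.531,-.054,.08]))
E
```

```text
scene 0 88 [0.5388 0.3099 0.1404] [0.5401 0.3089 0.138 ] [0.5477 0.3156 0.146 ]
scene 1 79 [0.5507 0.2412 0.1401] [0.5518 0.2393 0.1373] [0.5594 0.2476 0.1464]
scene 2 69 [0.562  0.1728 0.1397] [0.5627 0.1721 0.1372] [0.5697 0.179  0.1464]
stand top ((552.8826293945312, 238.58969116210938), (67.97042083740234, 214.7125244140625), 9.36518669128418) 0.07391579527273226
bridge ((535.486328125, -54.24372863769531), (42.125709533691406, 119.77098083496094), 1.511329174041748) 0.07357977750426119
bush 120 [ 0.53626799 -0.05725652  0.07680886] [ 0.53650798 -0.05836536  0.07437624] [0.03728999 0.04283498 0.01229183] 317.775 141.60833333333332
(np.float64(319.1383709648513), np.float64(142.11653100097527))
top 0 41 [0.5408 0.3044 0.1444] [0.5404 0.3049 0.1412] [0.547  0.3114 0.1492]
top 1 42 [0.5524 0.2359 0.1443] [0.553  0.2359 0.1419] [0.5598 0.2427 0.1488]
top 2 41 [0.5636 0.1672 0.1441] [0.5636 0.167  0.1419] [0.5703 0.1737 0.1482]
stand top ((552.9932861328125, 237.03884887695312), (66.39767456054688, 212.20884704589844), 9.535674095153809) 0.0755414045800999
bridge ((536.04931640625, -56.80329513549805), (40.04764938354492, 116.6228256225586), 2.6263694763183594) 0.07589079932255029
bush 123 [ 0.53583988 -0.05682252  0.0796473 ] [ 0.53513937 -0.05740722  0.07920619] [0.03339883 0.03426786 0.01137203] 341.7479674796748 208.71544715447155
(np.float64(340.6508606076123), np.float64(210.75164290804125))
```

```bash
cat > plan.py <<'E'
import sys
from h import *
def st():
    o=r.get_obs(); Rt=R.from_euler('xyz',o['tcp_rot']); return o,Rt
def to(target,jawdir=None):
    o,Rt=st(); M=Rt.as_matrix(); p=o['position']
    d=np.array(target)-p; print('t',round(o['time_s'],2),'pos',p.round(4),'axes x',M[:,0].round(3),'y',M[:,1].round(3),'z',M[:,2].round(3))
    print('dworld mm',(d*1e3).round(1),'tool mm',(M.T@d*1e3).round(1),'share',(M.T@d/.2).round(4))
    if jawdir is not None:
        for s in(1,-1):
            y=np.array(jawdir)*s; x=np.array([0,0,-1.]); T=np.stack([x,y,np.cross(x,y)],1)
            rv=R.from_matrix(M.T@T).as_rotvec(); print('turn deg',np.degrees(rv).round(2),'share',(rv/2/np.pi).round(5))
    print('q',o['joints'].round(3),'F',o['contact_force'].round(2),'op',round(o['opening'],3))
if __name__=='__main__':
    a=eval(sys.argv[1]); to(a, eval(sys.argv[2]) if len(sys.argv)>2 else None)
E
python3 plan.py '[.541,.306,.19]' '[.9866,.1633,0]'
```

```text
t 1.1 pos [0.1753 0.6518 0.2313] axes x [-0.  0. -1.] y [ 0.26   0.966 -0.   ] z [ 0.966 -0.26  -0.   ]
dworld mm [ 365.7 -345.8  -41.3] tool mm [  41.3 -238.9  443. ] share [ 0.2066 -1.1947  2.2149]
turn deg [65.54 -0.    0.  ] share [ 0.18206 -0.       0.     ]
turn deg [-114.46   -0.     -0.  ] share [-0.31794 -0.      -0.     ]
q [ 1.158  0.286  1.577  0.     1.279 -0.15 ] F [-0.29  0.31  1.  ] op 0.997
```

```bash
python3 -m handwheel '[[[0.02,0,0],[0.0182,0,0],0],[[0.02,0,0],[0.0182,0,0],0],[[0.02,0,0],[0.0182,0,0],0],[[0.02,0,0],[0.0182,0,0],0],[[0.02,0,0],[0.0182,0,0],0],[[0.02,0,0],[0.0182,0,0],0],[[0.02,0,0],[0.0182,0,0],0],[[0.02,0,0],[0.0182,0,0],0],[[0.02,0,0],[0.0182,0,0],0],[[0.02,0,0],[0.0182,0,0],0]]' 40; python3 plan.py '[.541,.306,.185]' '[.9866,.1633,0]'
```

```text
time_s: 1.93
position: [0.1753, 0.6518, 0.1912]
tcp_rot: [3.01, 1.571, 1.598]
contact_force: [-0.8, 0.4, 0.3]
opening: -0.0
t 1.93 pos [0.1753 0.6518 0.1912] axes x [-0.  0. -1.] y [0.987 0.158 0.   ] z [ 0.158 -0.987 -0.   ]
dworld mm [ 365.7 -345.8   -6.2] tool mm [  6.1 306.4 399.3] share [0.0306 1.5319 1.9966]
turn deg [-0.3 -0.  -0. ] share [-8.4e-04 -1.0e-05 -0.0e+00]
turn deg [ 1.797e+02 -0.000e+00  1.000e-02] share [ 4.9916e-01 -0.0000e+00  2.0000e-05]
q [1.158 0.318 1.612 0.    1.211 0.999] F [-0.79  0.36  0.3 ] op -0.0
```

```bash
python3 -m handwheel '[[[0,0.11,0.142],[0,0,0],0],[[0,0.11,0.142],[0,0,0],0],[[0,0.11,0.142],[0,0,0],0],[[0,0.11,0.142],[0,0,0],0],[[0,0.11,0.142],[0,0,0],0],[[0,0.11,0.142],[0,0,0],0],[[0,0.11,0.142],[0,0,0],0],[[0,0.11,0.142],[0,0,0],0],[[0,0.11,0.142],[0,0,0],0]]'; python3 plan.py '[.541,.306,.185]' '[.9866,.1633,0]'
```

```text
time_s: 2.68
position: [0.4136, 0.4308, 0.1916]
tcp_rot: [2.038, 1.57, 0.632]
contact_force: [0.8, 0.2, 0.1]
opening: 0.001
t 2.68 pos [0.4136 0.4308 0.1916] axes x [ 0.  0. -1.] y [0.986 0.164 0.001] z [ 0.164 -0.986 -0.   ]
dworld mm [ 127.4 -124.8   -6.6] tool mm [  6.6 105.2 144. ] share [0.0332 0.5261 0.7198]
turn deg [ 0.03 -0.02 -0.03] share [ 8.e-05 -4.e-05 -9.e-05]
turn deg [-1.7997e+02  5.0000e-02 -2.0000e-02] share [-4.9992e-01  1.4000e-04 -7.0000e-05]
q [ 0.636  0.152  1.81  -0.     1.179  0.471] F [0.79 0.2  0.08] op 0.001
```

```bash
python3 -m handwheel '[[[0.005,0.11,0.15],[0,0,0],0],[[0.005,0.11,0.15],[0,0,0],0],[[0.005,0.11,0.15],[0,0,0],0],[[0.005,0.11,0.15],[0,0,0],0],[[0.005,0.075,0.11],[0,0,0],0],[[0.005,0.0,0.0],[0,0,0],0],[[0,0,0],[0,0,0],0]]'; python3 plan.py '[.541,.306,.150]' '[.9866,.1633,0]'; python3 - <<'E'
from caps import *
for c in ('scene','top'): 
    s=snap(c,c+'2.png'); print([np.round(proj(s,p)) for p in ([.541,.306,.146],r.get_obs()['position'])])
a=cv2.imread('pics/scene2.png')[120:300,130:330];b=cv2.imread('pics/top2.png')[130:270,140:300]
cv2.imwrite('pics/c2.png',np.hstack([cv2.resize(a,(400,360),interpolation=2),cv2.resize(b,(400,360),interpolation=2)]))
E
```

```text
time_s: 3.27
position: [0.5381, 0.3077, 0.185]
tcp_rot: [-1.951, 1.57, 2.923]
contact_force: [-1.0, 0.2, 0.1]
opening: -0.002
t 3.27 pos [0.5381 0.3077 0.185 ] axes x [-0.001  0.    -1.   ] y [ 0.987  0.161 -0.001] z [ 0.161 -0.987 -0.   ]
dworld mm [  2.9  -1.7 -35. ] tool mm [35.   2.6  2.2] share [0.1752 0.0131 0.0108]
turn deg [-0.14 -0.02  0.04] share [-4.e-04 -4.e-05  1.e-04]
turn deg [1.7986e+02 6.0000e-02 2.0000e-02] share [4.996e-01 1.600e-04 7.000e-05]
q [0.356 0.208 1.758 0.    1.176 0.194] F [-1.02  0.25  0.12] op -0.002
[array([205., 221.]), array([203., 207.])]
[array([183., 206.]), array([178., 206.])]
```

View pics/c2.png

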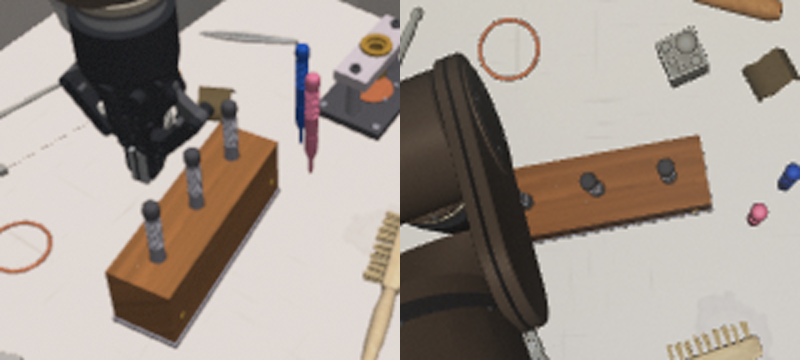

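The left crop (scene) shows the fingertips at about scene pixel (204,209), right above the left cap at (205,222). This agrees with the kinematics. I'll close in now.

```bash
python3 -m handwheel '[[[0.05,0.013,0.011],[0,0,0],0],[[0.06,0,0],[0,0,0],0],[[0.04,0,0],[0,0,0],0],[[0,0,0],[0,0,0],0]]'; python3 plan.py '[.541,.306,.146]'
```

```text
time_s: 3.7
position: [0.5378, 0.307, 0.1515]
tcp_rot: [-1.387, 1.565, -2.792]
contact_force: [-0.4, 0.5, 0.1]
opening: -0.001
t 3.7 pos [0.5378 0.307  0.1515] axes x [-0.006 -0.002 -1.   ] y [ 0.986  0.165 -0.006] z [ 0.165 -0.986  0.001]
dworld mm [ 3.2 -1.  -5.5] tool mm [5.5 3.  1.5] share [0.0274 0.015  0.0076]
q [0.355 0.244 1.78  0.    1.123 0.189] F [-0.43  0.54  0.1 ] op -0.001
```

```bash
for i in 1 2; do python3 -m handwheel '[[[0,0,0],[0,0,0],0],[[0,0,0],[0,0,0],0]]'; done; python3 plan.py '[.541,.306,.146]' '[.9866,.1633,0]'
```

```text
time_s: 3.87
position: [0.5401, 0.3074, 0.1551]
tcp_rot: [-1.394, 1.571, -2.8]
contact_force: [-0.3, 1.1, -0.2]
opening: 0.002
time_s: 4.03
position: [0.5407, 0.3073, 0.156]
tcp_rot: [1.736, 1.57, 0.329]
contact_force: [0.0, -0.3, -0.1]
opening: 0.003
t 4.03 pos [0.5407 0.3073 0.156 ] axes x [ 0.001  0.    -1.   ] y [0.986 0.164 0.001] z [ 0.164 -0.986 -0.   ]
dworld mm [  0.3  -1.3 -10. ] tool mm [10.   0.1  1.4] share [0.0501 0.0006 0.0068]
turn deg [ 0.03 -0.01 -0.07] share [ 9.e-05 -3.e-05 -2.e-04]
turn deg [-1.7997e+02  1.1000e-01 -2.0000e-02] share [-4.9991e-01  3.1000e-04 -5.0000e-05]
q [ 0.354  0.241  1.776 -0.     1.124  0.189] F [ 0.03 -0.28 -0.14] op 0.003
```

```bash
python3 -m handwheel '[[[0.015,0,0.006],[0,0,0],0],[[0.01,0,0],[0,0,0],0],[[0.01,0,0],[0,0,0],0],[[0,0,0],[0,0,0],0],[[0,0,0],[0,0,0],0]]'; for i in 1 2 3; do python3 -m handwheel '[[[0.005,0,0],[0,0,0],0],[[0.0,0,0],[0,0,0],0]]' | egrep 'pos|force'; done
```

```text
time_s: 4.45
position: [0.5403, 0.3058, 0.148]
tcp_rot: [-1.393, 1.57, -2.8]
contact_force: [-1.1, -0.0, -0.1]
opening: 0.001
position: [0.5404, 0.3059, 0.1472]
contact_force: [-0.4, -0.2, -0.5]
position: [0.5404, 0.3059, 0.1461]
contact_force: [-0.5, -0.6, -0.1]
position: [0.5406, 0.306, 0.1455]
contact_force: [0.3, -0.3, 1.2]
```

```bash
for i in 1 2 3 4; do python3 -m handwheel '[[[0.005,0,0],[0,0,0],0],[[0.0,0,0],[0,0,0],0]]' | egrep 'pos|force'; done
```

```text
position: [0.5407, 0.306, 0.1446]
contact_force: [0.3, -0.1, 0.9]
position: [0.5405, 0.306, 0.1434]
contact_force: [0.9, -0.0, 1.7]
position: [0.5407, 0.306, 0.1426]
contact_force: [0.3, 0.1, 2.7]
position: [0.5409, 0.3061, 0.1419]
contact_force: [-0.8, 0.3, 3.2]
```

```bash
for i in 1 2 ; do python3 -m handwheel '[[[0.003,0,0],[0,0,0],0],[[0.0,0,0],[0,0,0],0]]' | egrep 'pos|force'; done
```

```text
position: [0.5409, 0.3061, 0.1414]
contact_force: [-0.3, 0.5, 4.8]
position: [0.541, 0.3061, 0.1409]
contact_force: [0.5, 0.8, 6.2]
```

```bash
for i in 1 2 3; do python3 -m handwheel '[[[0.004,0,0],[0,0,0],0]]' | egrep 'pos|force'; done
```

```text
position: [0.5412, 0.3062, 0.1405]
contact_force: [-0.1, 0.1, 7.4]
position: [0.5414, 0.3063, 0.14]
contact_force: [-0.1, -1.0, 8.0]
position: [0.5416, 0.3064, 0.1395]
contact_force: [-0.6, -1.3, 8.8]
```

```bash
for i in 1 2 3; do python3 -m handwheel '[[[0.003,0,0],[0,0,0],0]]' | egrep 'pos|force'; done
```

```text
position: [0.5417, 0.3064, 0.1392]
contact_force: [-1.1, -0.8, 11.3]
position: [0.5418, 0.3065, 0.139]
contact_force: [-1.6, 0.4, 10.9]
position: [0.5418, 0.3065, 0.1386]
contact_force: [-0.8, -1.1, 10.0]
```

```bash
for i in 1 2 3; do python3 -m handwheel '[[[0.003,0,0],[0,0,0],0]]' | egrep 'pos|force'; done
```

```text
position: [0.5417, 0.3065, 0.1378]
contact_force: [-0.4, -1.3, 6.4]
position: [0.5412, 0.3062, 0.136]
contact_force: [-1.3, 0.1, 3.5]
position: [0.5406, 0.306, 0.1344]
contact_force: [-0.4, -2.1, 2.5]
```

Left punch clicked: it rose to about 11 N and dropped to 2.5 N. I'll let it up and move to the middle one.

```bash
python3 -m handwheel '[[[-0.02,0,0],[0,0,0],0],[[-0.03,0,0],[0,0,0],0],[[-0.04,0,0],[0,0,0],0],[[-0.05,0,0],[0,0,0],0],[[0,0.0,0.1],[0,0,0],0],[[0,0,0.15],[0,0,0],0],[[0,0,0.1],[0,0,0],0],[[0,0,0],[0,0,0],0],[[0,0,0],[0,0,0],0],[[0,0,0],[0,0,0],0]]';  python3 plan.py '[.553,.237,.148]' '[.9866,.1633,0]'; python3 - <<'E'
from caps import *
s=snap('scene','scene3.png')
a=cv2.imread('pics/scene3.png')[120:300,130:330]
cv2.imwrite('pics/c3.png',cv2.resize(a,(600,540),interpolation=2))
E
```

```text
time_s: 7.53
position: [0.552, 0.2373, 0.1627]
tcp_rot: [2.251, 1.57, 0.844]
contact_force: [0.1, -0.7, -0.0]
opening: 0.007
t 7.53 pos [0.552  0.2373 0.1627] axes x [ 0.001  0.001 -1.   ] y [0.987 0.163 0.001] z [ 0.163 -0.987 -0.001]
dworld mm [  1.   -0.3 -14.7] tool mm [14.7  0.9  0.5] share [0.0736 0.0044 0.0025]
turn deg [ 0.01 -0.03 -0.04] share [ 3.0e-05 -9.0e-05 -1.1e-04]
turn deg [-1.7999e+02  6.0000e-02 -5.0000e-02] share [-4.9997e-01  1.8000e-04 -1.4000e-04]
q [2.370e-01 1.890e-01 1.823e+00 1.000e-03 1.128e+00 7.300e-02] F [ 0.08 -0.67 -0.04] op 0.007
```

View pics/c3.png

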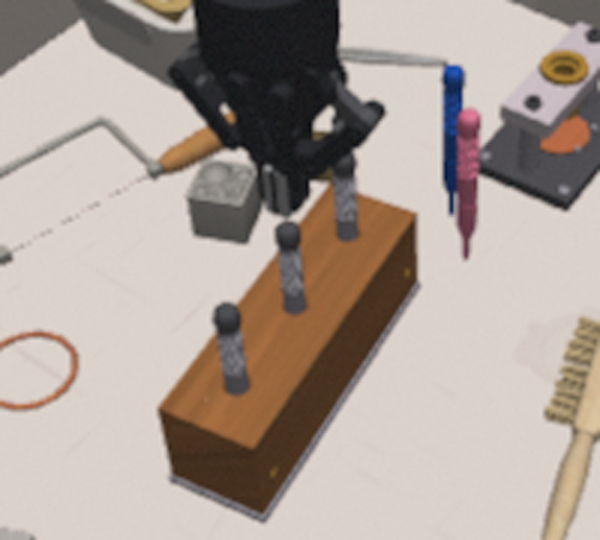

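The crop shows the fingertips at (285,205), right above the middle cap at (288,232). The left punch stands back up with its cap at (228,318).

```bash
python3 -m handwheel '[[[0.03,0.004,0.002],[0,0,0],0],[[0.025,0,0],[0,0,0],0],[[0.015,0,0],[0,0,0],0],[[0,0,0],[0,0,0],0],[[0,0,0],[0,0,0],0]]'; for i in 1 2 3 4; do python3 -m handwheel '[[[0.005,0,0],[0,0,0],0],[[0.0,0,0],[0,0,0],0]]' | egrep 'pos|force'; done
```

```text
time_s: 8.0
position: [0.5523, 0.2368, 0.1474]
tcp_rot: [-1.483, 1.569, -2.889]
contact_force: [0.3, -0.9, 0.5]
opening: -0.0
position: [0.5528, 0.2367, 0.1471]
contact_force: [0.1, 1.3, -0.5]
position: [0.5528, 0.2366, 0.1461]
contact_force: [0.1, 0.8, -0.5]
position: [0.5531, 0.2367, 0.1456]
contact_force: [-0.9, -0.3, 1.7]
position: [0.5531, 0.2367, 0.1445]
contact_force: [0.4, 0.3, 2.3]
```

```bash
for i in 1 2 3; do python3 -m handwheel '[[[0.005,0,0],[0,0,0],0],[[0.0,0,0],[0,0,0],0]]' | egrep 'pos|force'; done
```

```text
position: [0.553, 0.2367, 0.1434]
contact_force: [-0.2, 0.3, 2.9]
position: [0.5532, 0.2367, 0.1427]
contact_force: [0.2, 0.1, 5.0]
position: [0.5535, 0.2368, 0.1421]
contact_force: [0.8, -0.4, 5.6]
```

```bash
for i in 1 2 3 4; do python3 -m handwheel '[[[0.004,0,0],[0,0,0],0]]' | egrep 'pos|force'; done
```

```text
position: [0.5537, 0.2368, 0.1417]
contact_force: [-0.7, -0.1, 6.8]
position: [0.554, 0.2369, 0.1412]
contact_force: [-0.3, -1.1, 8.4]
position: [0.5541, 0.237, 0.1409]
contact_force: [-0.7, -1.3, 10.5]
position: [0.5542, 0.237, 0.1406]
contact_force: [-3.4, -0.1, 11.4]
```

```bash
for i in 1 2; do python3 -m handwheel '[[[0.003,0,0],[0,0,0],0]]' | egrep 'pos|force'; done
```

```text
position: [0.5543, 0.237, 0.1404]
contact_force: [-2.5, -1.3, 13.5]
position: [0.5544, 0.2371, 0.1402]
contact_force: [-2.4, -0.3, 15.0]
```

```bash
for i in 1 2; do python3 -m handwheel '[[[0.003,0,0],[0,0,0],0]]' | egrep 'pos|force'; done
```

```text
position: [0.5544, 0.2371, 0.14]
contact_force: [-3.2, -0.3, 15.3]
position: [0.5545, 0.2372, 0.1397]
contact_force: [-4.3, -0.3, 16.8]
```

```bash
python3 -m handwheel '[[[0.0,-0.006,0],[0,0,0],0],[[0,0,0],[0,0,0],0]]' | egrep 'pos|force'; python3 -m handwheel '[[[0.002,-0.003,0],[0,0,0],0]]' | egrep 'pos|force'
```

```text
position: [0.554, 0.2371, 0.1395]
contact_force: [-0.6, 0.6, 13.2]
position: [0.5538, 0.237, 0.1393]
contact_force: [0.1, -0.1, 13.0]
```

```bash
for i in 1 2 3; do python3 -m handwheel '[[[0.002,-0.001,0],[0,0,0],0]]' | egrep 'pos|force'; done
```

```text
position: [0.5535, 0.237, 0.1389]
contact_force: [0.4, -0.4, 11.4]
position: [0.5529, 0.2369, 0.1378]
contact_force: [-0.4, 0.2, 6.9]
position: [0.5518, 0.2366, 0.136]
contact_force: [0.2, 0.6, 5.5]
```

The middle punch clicked at about 13 N, dropping to about 5 N at 10 mm of travel. I'll let it up and go to the right one.

```bash
python3 -m handwheel '[[[-0.02,0,0],[0,0,0],0],[[-0.04,0,0],[0,0,0],0],[[-0.04,0.0,0],[0,0,0],0],[[-0.05,0,0],[0,0,0],0],[[0,0.005,0.1],[0,0,0],0],[[0,0.005,0.15],[0,0,0],0],[[0,0,0.1],[0,0,0],0],[[0,0,0],[0,0,0],0],[[0,0,0],[0,0,0],0],[[0,0,0],[0,0,0],0]]';  python3 plan.py '[.5635,.168,.1475]' '[.9866,.1633,0]'; python3 - <<'E'
from caps import *
s=snap('scene','scene4.png')
a=cv2.imread('pics/scene4.png')[120:300,130:330]
cv2.imwrite('pics/c4.png',cv2.resize(a,(600,540),interpolation=2))
E
```

```text
time_s: 11.17
position: [0.5638, 0.1679, 0.1642]
tcp_rot: [2.936, 1.57, 1.529]
contact_force: [-0.2, 0.3, -0.4]
opening: -0.001
t 11.17 pos [0.5638 0.1679 0.1642] axes x [ 0.     0.001 -1.   ] y [0.987 0.163 0.   ] z [ 0.163 -0.987 -0.001]
dworld mm [ -0.3   0.1 -16.7] tool mm [16.7 -0.2 -0.1] share [ 0.0837 -0.0012 -0.0006]
turn deg [ 0.01 -0.03 -0.01] share [ 2.e-05 -8.e-05 -2.e-05]
turn deg [-1.7999e+02  1.0000e-02 -5.0000e-02] share [-4.9998e-01  3.0000e-05 -1.3000e-04]
q [ 1.170e-01  1.610e-01  1.853e+00  1.000e-03  1.128e+00 -4.800e-02] F [-0.19  0.34 -0.35] op -0.001
```

View pics/c4.png

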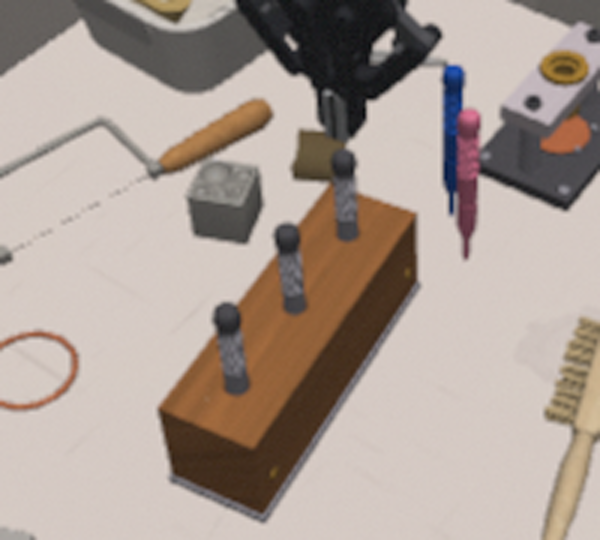

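The fingertips at crop (340,130) are right above the right cap at (344,162). The middle punch stands back at full height.

```bash
python3 -m handwheel '[[[0.035,-0.001,0],[0,0,0],0],[[0.03,0,0],[0,0,0],0],[[0.015,0,0],[0,0,0],0],[[0,0,0],[0,0,0],0],[[0,0,0],[0,0,0],0]]'; for i in 1 2 3 4 5; do python3 -m handwheel '[[[0.005,0,0],[0,0,0],0],[[0.0,0,0],[0,0,0],0]]' | egrep 'pos|force'; done
```

```text
time_s: 11.63
position: [0.5632, 0.1677, 0.1472]
tcp_rot: [-1.61, 1.569, -3.016]
contact_force: [0.4, -0.5, -0.2]
opening: 0.007
position: [0.5638, 0.1675, 0.147]
contact_force: [-0.4, -0.4, 0.4]
position: [0.5637, 0.1674, 0.146]
contact_force: [-0.5, -0.6, -0.3]
position: [0.5639, 0.1675, 0.1452]
contact_force: [-0.4, 0.5, 1.8]
position: [0.5638, 0.1675, 0.1441]
contact_force: [-0.5, 1.3, 0.6]
position: [0.5638, 0.1675, 0.1431]
contact_force: [0.1, -0.3, 2.1]
```

```bash
for i in 1 2; do python3 -m handwheel '[[[0.005,0,0],[0,0,0],0],[[0.0,0,0],[0,0,0],0]]' | egrep 'pos|force'; done
```

```text
position: [0.5639, 0.1675, 0.1423]
contact_force: [0.1, -0.6, 2.8]
position: [0.5639, 0.1675, 0.1412]
contact_force: [-0.5, -0.6, 3.2]
```

```bash
for i in 1 2 3 4; do python3 -m handwheel '[[[0.003,0,0],[0,0,0],0]]' | egrep 'pos|force'; done
```

```text
position: [0.5639, 0.1675, 0.1407]
contact_force: [-0.2, 0.1, 3.6]
position: [0.5639, 0.1675, 0.1401]
contact_force: [-0.6, 0.9, 3.7]
position: [0.5639, 0.1675, 0.1394]
contact_force: [-0.2, 0.2, 4.3]
position: [0.5638, 0.1675, 0.1387]
contact_force: [-0.4, -0.5, 3.7]
```

```bash
for i in 1 2 3; do python3 -m handwheel '[[[0.004,0,0],[0,0,0],0]]' | egrep 'pos|force'; done
```

```text
position: [0.5635, 0.1675, 0.1374]
contact_force: [0.4, 0.7, 1.8]
position: [0.5632, 0.1674, 0.1362]
contact_force: [0.6, 0.0, 1.0]
position: [0.5632, 0.1674, 0.1354]
contact_force: [0.9, -0.3, 2.3]
```

The right punch clicked at about 4 N, so it is the lightest. I'll lift, open, and look.

```bash
python3 -m handwheel '[[[-0.02,0,0],[0,0,0],0],[[-0.04,0,0],[0,0,0],0],[[-0.05,0.0,0],[0,0,0],0],[[-0.08,0,0],[0,0,0],0],[[-0.05,0,0],[0,0,0],0.5],[[0,0,0],[0,0,0],0.5],[[0,0,0],[0,0,0],0.5],[[0,0,0],[0,0,0],0.5],[[0,0,0],[0,0,0],0.5],[[0,0,0],[0,0,0],0.5]]' 40;  python3 plan.py '[.5638,.168,.092]' '[.9866,.1633,0]'; python3 - <<'E'
from caps import *
s=snap('scene','scene5.png')
a=cv2.imread('pics/scene5.png')[100:260,180:340]
cv2.imwrite('pics/c5.png',cv2.resize(a,(600,600),interpolation=2))
P,u,v,C=pts(s,.128,.15,.55,.58,.15,.18)
print(len(P),P.mean(0),P.max(0))
E
```

```text
time_s: 14.22
position: [0.5631, 0.1673, 0.1831]
tcp_rot: [-1.608, 1.569, -3.015]
contact_force: [0.2, 0.3, -0.1]
opening: 0.5
t 14.22 pos [0.5631 0.1673 0.1831] axes x [-0.002 -0.    -1.   ] y [ 0.987  0.164 -0.002] z [ 0.164 -0.987 -0.   ]
dworld mm [  0.7   0.7 -91.1] tool mm [91.1  1.  -0.5] share [ 0.4553  0.005  -0.0026]
turn deg [ 0.02 -0.    0.11] share [ 6.e-05 -1.e-05  3.e-04]
turn deg [-1.7998e+02 -1.7000e-01 -1.0000e-02] share [-4.9994e-01 -4.7000e-04 -2.0000e-05]
q [ 0.116  0.141  1.839 -0.     1.164 -0.048] F [ 0.24  0.32 -0.14] op 0.5
76 [0.56110775 0.17259665 0.13949349] [0.57007622 0.17850215 0.14658725]
```

View pics/c5.png

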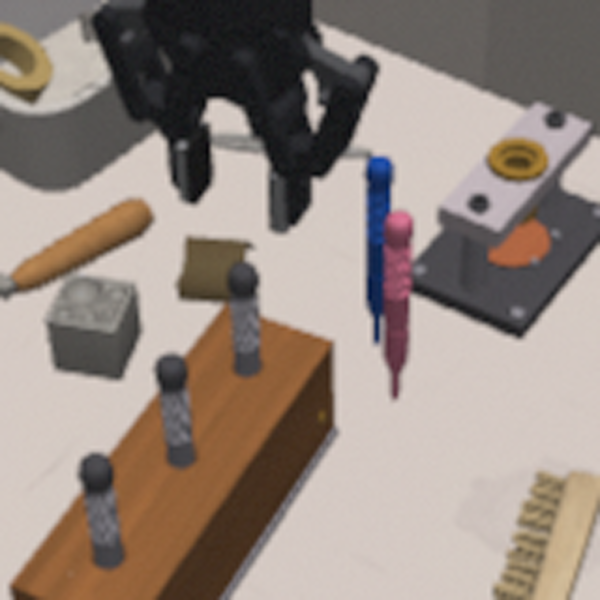

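The crop shows the jaws at (190,170) and (285,200), astride the right cap at (243,278), across the row. I'll go down around it.

```bash
python3 -m handwheel '[[[0.05,0.003,0],[0,0,0],0.5],[[0.1,0.0,0],[0,0,0],0.5],[[0.1,0.0,0],[0,0,0],0.5],[[0.1,0,0],[0,0,0],0.5],[[0.06,0,0],[0,0,0],0.5],[[0.04,0,0],[0,0,0],0.5],[[0,0,0],[0,0,0],0.5],[[0,0,0],[0,0,0],0.5]]' 40;  python3 plan.py '[.5638,.168,.092]' '[.9866,.1633,0]'; python3 - <<'E'
from caps import *
s=snap('scene','scene6.png')
a=cv2.imread('pics/scene6.png')[100:260,180:340]
cv2.imwrite('pics/c6.png',cv2.resize(a,(600,600),interpolation=2))
E
```

```text
time_s: 14.93
position: [0.5644, 0.1676, 0.094]
tcp_rot: [-1.629, 1.57, -3.036]
contact_force: [0.0, 1.0, 0.5]
opening: 0.5
t 14.93 pos [0.5644 0.1676 0.094 ] axes x [-0. -0. -1.] y [ 0.987  0.164 -0.   ] z [ 0.164 -0.987 -0.   ]
dworld mm [-0.6  0.4 -2. ] tool mm [ 2.  -0.5 -0.5] share [ 0.0101 -0.0024 -0.0026]
turn deg [ 0.02 -0.    0.02] share [ 6.e-05 -0.e+00  5.e-05]
turn deg [-1.7998e+02 -3.0000e-02 -0.0000e+00] share [-4.9994e-01 -8.0000e-05 -0.0000e+00]
q [ 0.116  0.249  1.892  0.     1.001 -0.048] F [0.04 1.04 0.53] op 0.5
```

View pics/c6.png

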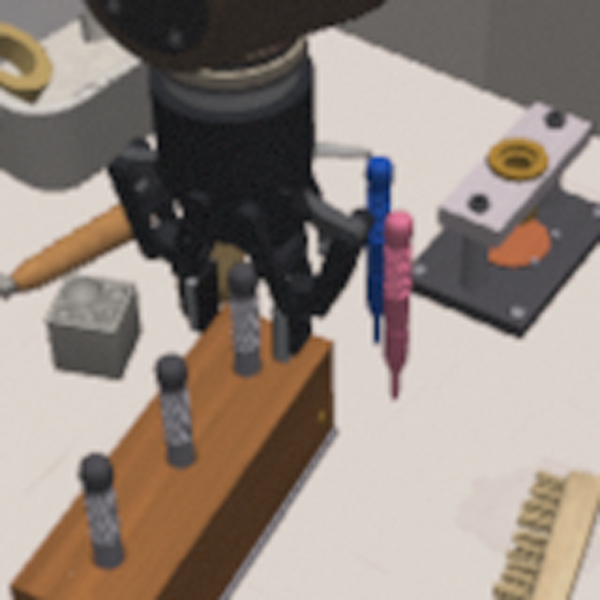

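```bash
python3 -m handwheel '[[[0.004,-0.001,0],[0,0,0],0],[[0.0,0.0,0],[0,0,0],0],[[0,0.0,0],[0,0,0],0],[[0,0,0],[0,0,0],0],[[0,0,0],[0,0,0],0],[[0,0,0],[0,0,0],0],[[0,0,0],[0,0,0],0],[[0,0,0],[0,0,0],0]]' 40;  python3 plan.py '[.5638,.168,.092]'
```

```text
time_s: 15.65
position: [0.5645, 0.1676, 0.0937]
tcp_rot: [1.547, 1.569, 0.141]
contact_force: [0.7, 0.5, 1.1]
opening: 0.15
t 15.65 pos [0.5645 0.1676 0.0937] axes x [ 0.001  0.    -1.   ] y [0.987 0.164 0.001] z [ 0.164 -0.987  0.   ]
dworld mm [-0.7  0.4 -1.7] tool mm [ 1.7 -0.7 -0.5] share [ 0.0084 -0.0033 -0.0026]
q [ 0.116  0.249  1.892  0.     0.999 -0.048] F [0.74 0.47 1.14] op 0.15
```

```bash
python3 -m handwheel '[[[-0.03,0,0],[0,0,0],0],[[-0.08,0.0,0],[0,0,0],0],[[-0.12,0.0,0],[0,0,0],0],[[-0.15,0,0],[0,0,0],0],[[-0.15,0,0],[0,0,0],0],[[-0.15,0,0],[0,0,0],0],[[-0.12,0,0],[0,0,0],0],[[-0.06,0,0],[0,0,0],0],[[0,0,0],[0,0,0],0],[[0,0,0],[0,0,0],0]]' 40;  python3 plan.py '[.5355,-.0568,.26]' '[1,.04,0]'; python3 - <<'E'
from caps import *
for c in ('scene','top'): 
    s=snap(c,c+'7.png'); print([np.round(proj(s,p)) for p in (r.get_obs()['position'],)])
a=cv2.imread('pics/scene7.png')[60:260,150:350];b=cv2.imread('pics/top7.png')[110:310,160:360]
cv2.imwrite('pics/c7.png',np.hstack([cv2.resize(a,(400,400),interpolation=2),cv2.resize(b,(400,400),interpolation=2)]))
E
```

```text
time_s: 16.48
position: [0.5635, 0.1674, 0.2645]
tcp_rot: [-1.587, 1.569, -2.993]
contact_force: [0.5, 0.6, -1.9]
opening: 0.151
t 16.48 pos [0.5635 0.1674 0.2645] axes x [-0.001 -0.    -1.   ] y [ 0.987  0.164 -0.001] z [ 0.164 -0.987 -0.   ]
dworld mm [ -28.  -224.2   -4.5] tool mm [  4.6 -64.3 216.6] share [ 0.0229 -0.3217  1.0832]
turn deg [7.13 0.   0.08] share [1.981e-02 1.000e-05 2.200e-04]
turn deg [-1.7287e+02 -1.2000e-01  1.0000e-02] share [-4.8019e-01 -3.3000e-04  2.0000e-05]
q [ 0.116  0.072  1.761 -0.     1.31  -0.048] F [ 0.45  0.58 -1.85] op 0.151
[array([242., 120.])]
[array([243., 188.])]
```

View pics/c7.png

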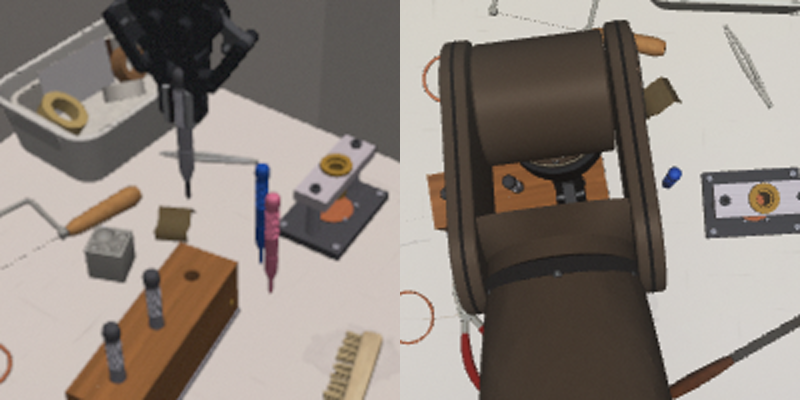

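Picture shows the punch in the jaws, tip at scene about (244,157), slightly tilted. The right hole is empty and the two others stand. I'll carry it to the guide.

```bash
python3 -m handwheel '[[[0,-0.02,0.06],[0,0,0],0],[[0,-0.04,0.14],[0,0,0],0],[[0,-0.06,0.18],[0,0,0],0],[[0,-0.06,0.19],[0,0,0],0],[[0,-0.06,0.19],[0,0,0],0],[[0,-0.05,0.17],[0,0,0],0],[[0,-0.03,0.11],[0,0,0],0],[[0,0,0.043],[0,0,0],0],[[0,0,0],[0,0,0],0],[[0,0,0],[0,0,0],0]]' 40;  python3 plan.py '[.5355,-.0568,.19]' '[.9866,.1633,0]'; python3 - <<'E'
from caps import *
for c in ('scene','top'): 
    s=snap(c,c+'8.png'); p=r.get_obs()['position']; print([np.round(proj(s,q),1) for q in (p,p-[0,0,.0877],p-[0,0,.0517],[.5355,-.0568,.08])])
a=cv2.imread('pics/scene8.png')[70:190,240:390]
cv2.imwrite('pics/c8.png',cv2.resize(a,(750,600),interpolation=2))
b=cv2.imread('pics/top8.png')[130:280,240:440]
cv2.imwrite('pics/c8t.png',cv2.resize(b,(800,600),interpolation=2))
E
```

```text
time_s: 17.42
position: [0.5359, -0.0566, 0.2642]
tcp_rot: [-2.311, 1.569, 2.564]
contact_force: [-0.4, 0.5, -0.8]
opening: 0.149
t 17.42 pos [ 0.5359 -0.0566  0.2642] axes x [-0.002  0.001 -1.   ] y [ 0.987  0.163 -0.002] z [ 0.163 -0.987 -0.002]
dworld mm [ -0.4  -0.2 -74.2] tool mm [74.2 -0.3  0.2] share [ 0.3712 -0.0016  0.0011]
turn deg [-0.04 -0.09  0.1 ] share [-0.00011 -0.00024  0.00027]
turn deg [1.7996e+02 1.5000e-01 1.4000e-01] share [4.9989e-01 4.2000e-04 3.8000e-04]
q [-2.940e-01 -3.900e-02  1.874e+00  1.000e-03  1.309e+00 -4.570e-01] F [-0.38  0.47 -0.84] op 0.149
[array([323.9,  66.9]), array([320.7, 104.5]), array([322. ,  89.6]), array([318.1, 140.7])]
[array([362.4, 200.4]), array([351.1, 204.8]), array([355.4, 203.1]), array([341.8, 208.8])]
```

View pics/c8.png

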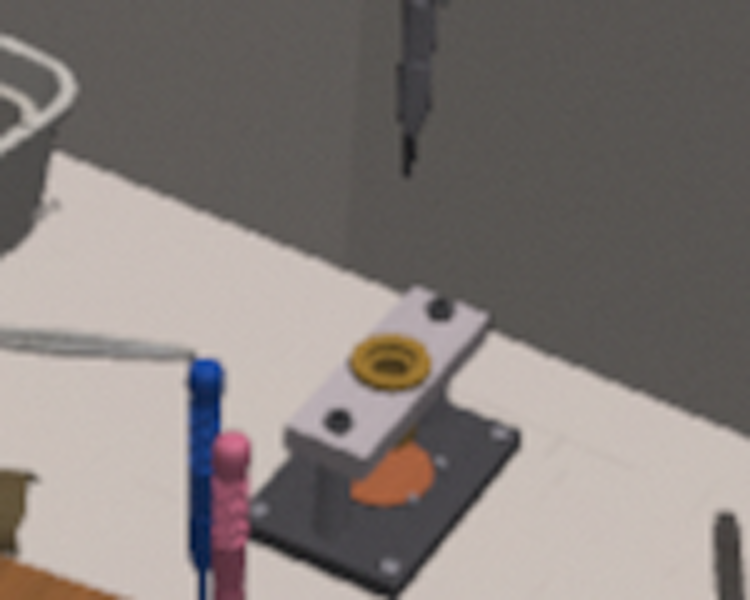

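View pics/c8t.png

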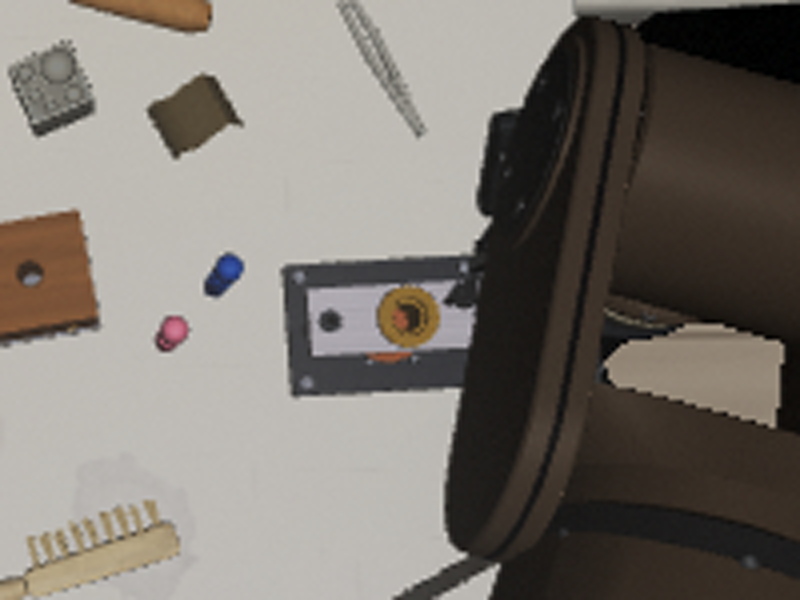

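Scene shows the tip at (321,105.6), against (320.7,104.5) expected for a vertical punch. The bush mouth is at (318.2,142) in scene and (342,209) in top, matching my estimate within about 1.5 px. I'll lower to just above the mouth and check.

```bash
python3 -m handwheel '[[[0.05,0,0],[0,0,0],0],[[0.1,0,0],[0,0,0],0],[[0.12,0,0],[0,0,0],0],[[0.1,0,0],[0,0,0],0],[[0.05,0,0],[0,0,0],0],[[0,0,0],[0,0,0],0],[[0,0,0],[0,0,0],0],[[0,0,0],[0,0,0],0]]' 40;  python3 plan.py '[.5355,-.0568,.1725]' '[.9866,.1633,0]'; python3 - <<'E'
from caps import *
for c in ('scene','top'): 
    s=snap(c,c+'9.png'); p=r.get_obs()['position']; print([np.round(proj(s,q),1) for q in (p,p-[0,0,.0877],p-[0,0,.0517],[.5355,-.0568,.08])])
a=cv2.imread('pics/scene9.png')[100:180,270:370]
cv2.imwrite('pics/c9.png',cv2.resize(a,(750,600),interpolation=2))
E
```

```text
time_s: 18.18
position: [0.5373, -0.0565, 0.1827]
tcp_rot: [1.116, 1.568, -0.289]
contact_force: [0.8, 0.2, -2.1]
opening: 0.146
t 18.18 pos [ 0.5373 -0.0565  0.1827] axes x [ 0.002 -0.001 -1.   ] y [0.986 0.164 0.002] z [ 0.164 -0.986  0.001]
dworld mm [ -1.8  -0.3 -10.2] tool mm [10.2 -1.9  0. ] share [ 0.0511 -0.0094  0.0001]
turn deg [ 0.07  0.06 -0.13] share [ 0.00019  0.00017 -0.00035]
turn deg [-1.7993e+02  2.0000e-01  1.0000e-01] share [-4.9981e-01  5.5000e-04  2.7000e-04]
q [-0.293  0.034  1.954  0.     1.151 -0.458] F [ 0.81  0.15 -2.12] op 0.146
[array([320.5, 101.5]), array([317.7, 134.9]), array([318.8, 121.7]), array([318.1, 140.7])]
[array([352.4, 203.9]), array([343.2, 207.4]), array([346.7, 206.1]), array([341.8, 208.8])]
```

View pics/c9.png

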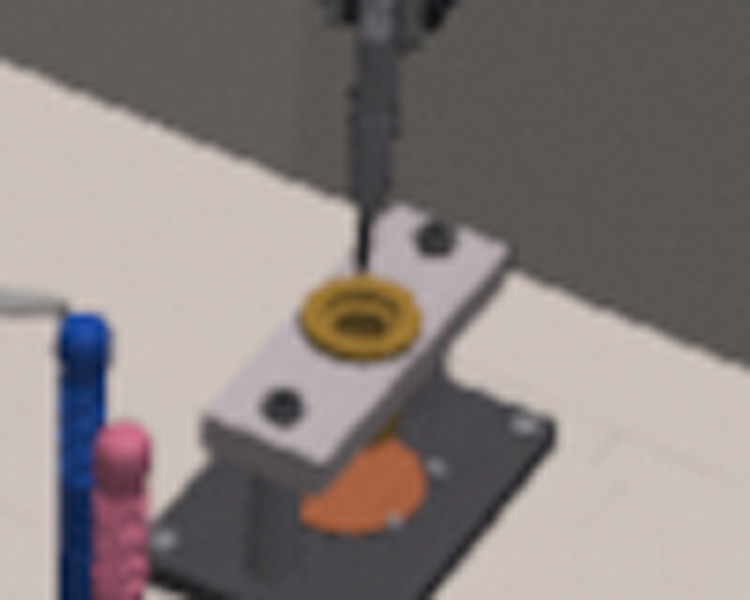

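View pics/top9.png

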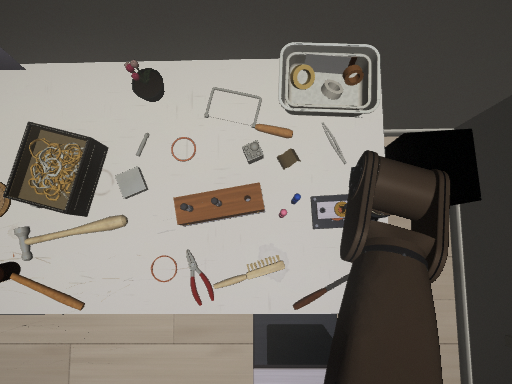

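Tip at (318.3,136) lies right over the mouth centre (318,142.4); dropping it 15 mm lands at about (317.8,142). I'll insert slowly.

```bash
for i in 1 2; do python3 -m handwheel '[[[0.04,0,0],[0,0,0],0],[[0.04,0,0],[0,0,0],0],[[0.04,0,0],[0,0,0],0],[[0.02,0,0],[0,0,0],0],[[0,0,0],[0,0,0],0]]' |egrep 'pos|force|op|time'; done
```

```text
time_s: 18.7
position: [0.5351, -0.0563, 0.1512]
contact_force: [-0.2, -0.2, -1.3]
opening: 0.151
time_s: 19.12
position: [0.5354, -0.0563, 0.1235]
contact_force: [0.3, -0.0, -1.2]
opening: 0.153
```

```bash
for i in 1 2 3; do python3 -m handwheel '[[[0.02,0,0],[0,0,0],0],[[0,0,0],[0,0,0],0]]' |egrep 'pos|force'; done; python3 plan.py '[.5355,-.0568,.1017]' '[.9866,.1633,0]'; python3 - <<'E'
from caps import *
s=snap('scene','scene10.png')
a=cv2.imread('pics/scene10.png')[100:180,270:370]
cv2.imwrite('pics/c10.png',cv2.resize(a,(750,600),interpolation=2))
E
```

```text
position: [0.5362, -0.0566, 0.1208]
contact_force: [0.1, 0.2, -0.1]
position: [0.5362, -0.0566, 0.1169]
contact_force: [-0.4, 0.6, -1.7]
position: [0.536, -0.0565, 0.1127]
contact_force: [-0.2, 0.3, -1.5]
t 19.62 pos [ 0.536  -0.0565  0.1127] axes x [-0.001  0.    -1.   ] y [ 0.987  0.164 -0.001] z [ 0.164 -0.987 -0.   ]
dworld mm [ -0.5  -0.3 -11. ] tool mm [11.  -0.6  0.2] share [ 0.055  -0.0029  0.0009]
turn deg [ 0.02 -0.02  0.05] share [ 7.0e-05 -6.0e-05  1.3e-04]
turn deg [-1.7998e+02 -7.0000e-02 -3.0000e-02] share [-4.9993e-01 -2.0000e-04 -9.0000e-05]
q [-0.293  0.121  2.003 -0.     1.019 -0.458] F [-0.2   0.32 -1.47] op 0.147
```

View pics/c10.png

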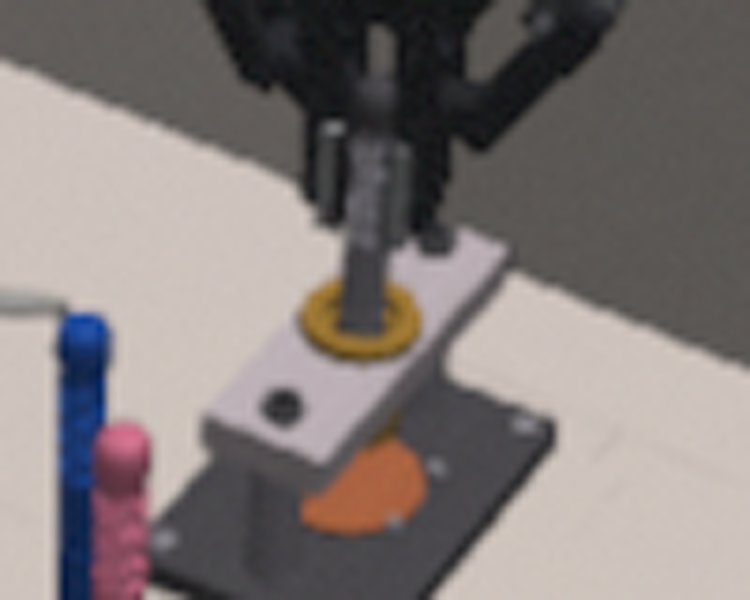

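The punch body sits in the bush mouth at (362,325), between the jaws. I'll bring it down to the blank in small steps.

```bash
for i in 1 2; do python3 -m handwheel '[[[0.018,0,0],[0,0,0],0],[[0,0,0],[0,0,0],0],[[0,0,0],[0,0,0],0]]' |egrep 'pos|force'; done;for i in 1 2 3; do python3 -m handwheel '[[[0.005,0,0],[0,0,0],0],[[0,0,0],[0,0,0],0]]' |egrep 'pos|force'; done
```

```text
position: [0.5362, -0.0566, 0.1095]
contact_force: [-0.3, -0.6, -1.0]
position: [0.5362, -0.0566, 0.1058]
contact_force: [-0.9, 1.6, -1.3]
position: [0.5363, -0.0566, 0.105]
contact_force: [-0.0, 0.5, -0.2]
position: [0.5363, -0.0566, 0.104]
contact_force: [-0.4, 0.6, -1.5]
position: [0.5363, -0.0566, 0.1029]
contact_force: [0.0, 0.2, -0.7]
```

```bash
for i in 1 2; do python3 -m handwheel '[[[0.003,0,0],[0,0,0],0],[[0,0,0],[0,0,0],0]]' |egrep 'pos|force'; done
```

```text
position: [0.5364, -0.0567, 0.1027]
contact_force: [-0.4, 0.1, -0.7]
position: [0.5365, -0.0567, 0.1023]
contact_force: [-0.6, 0.3, 2.0]
```

Touching the blank at z 0.1023. I'll let go gently, and lift clear.

```bash
python3 -m handwheel '[[[0,0,0],[0,0,0],0.3],[[0,0,0],[0,0,0],0.5],[[0,0,0],[0,0,0],0.5],[[0,0,0],[0,0,0],0.5],[[0,0,0],[0,0,0],0.5]]'; python3 -m handwheel '[[[-0.05,0,0],[0,0,0],0.5],[[-0.1,0,0],[0,0,0],0.5],[[-0.1,0,0],[0,0,0],0.5],[[-0.1,0,0],[0,0,0],0.5],[[-0.05,0,0],[0,0,0],0.5],[[-0.02,0,0],[0,0,0],0.5],[[0,0,0],[0,0,0],0],[[0,0,0],[0,0,0],0],[[0,0,0],[0,0,0],0],[[0,0,0],[0,0,0],0]]';python3 plan.py '[.5355,-.0568,.156]' '[.9866,.1633,0]'; python3 - <<'E'
from caps import *
s=snap('scene','scene11.png')
a=cv2.imread('pics/scene11.png')[80:180,260:385]
cv2.imwrite('pics/c11.png',cv2.resize(a,(750,600),interpolation=2))
P,u,v,C=pts(s,.136,.162,.51,.57,-.08,-.03)
print(len(P),P.mean(0),P.max(0),P.min(0))
p=r.get_obs()['position']; print(proj(s,p),proj(s,[.5363,-.0567,.154]))
E
```

```text
time_s: 21.42
position: [0.5364, -0.0566, 0.1019]
tcp_rot: [1.18, 1.571, -0.226]
contact_force: [0.2, 0.1, 0.5]
opening: 0.5
time_s: 22.25
position: [0.5355, -0.0564, 0.1844]
tcp_rot: [-2.037, 1.568, 2.84]
contact_force: [-0.3, 0.8, 0.6]
opening: -0.001
t 22.25 pos [ 0.5355 -0.0564  0.1844] axes x [-0.003  0.001 -1.   ] y [ 0.987  0.164 -0.003] z [ 0.164 -0.987 -0.001]
dworld mm [ -0.   -0.4 -28.4] tool mm [28.4 -0.   0.4] share [ 0.1418 -0.0002  0.0021]
turn deg [ 0.02 -0.07  0.14] share [ 6.e-05 -2.e-04  4.e-04]
turn deg [-1.7998e+02 -2.3000e-01 -1.1000e-01] share [-4.9994e-01 -6.3000e-04 -3.2000e-04]
q [-0.293  0.031  1.954  0.     1.159 -0.458] F [-0.35  0.8   0.6 ] op -0.001
56 [ 0.53413928 -0.05028204  0.14688605] [ 0.54178403 -0.04493688  0.15408764] [ 0.52769044 -0.05951031  0.13659642]
(np.float64(321.26260937300435), np.float64(101.28297443657301)) (np.float64(320.03852206714896), np.float64(113.2514065329933))
```

View pics/c11.png

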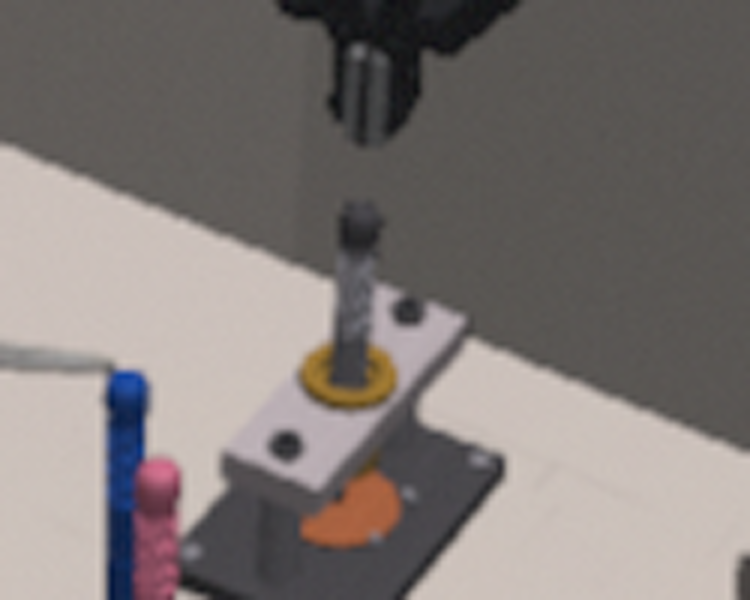

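Punch stands in the bush with its cap top at z 0.154, cap at crop (360,222), and the closed fingers straight above at (368,140). I'll press gently.

```bash
python3 -m handwheel '[[[0.03,0,0],[0,0,0],0],[[0.04,0,0],[0,0,0],0],[[0.04,0,0],[0,0,0],0],[[0.02,0,0],[0,0,0],0],[[0,0,0],[0,0,0],0],[[0,0,0],[0,0,0],0],[[0,0,0],[0,0,0],0]]' | egrep 'time|pos|force'; for i in 1 2 3; do python3 -m handwheel '[[[0.005,0,0],[0,0,0],0],[[0.0,0,0],[0,0,0],0]]' | egrep 'pos|force'; done
```

```text
time_s: 22.88
position: [0.5365, -0.0567, 0.16]
contact_force: [-0.3, -1.1, 0.4]
position: [0.5366, -0.0567, 0.1593]
contact_force: [-0.6, 0.4, 0.1]
position: [0.5364, -0.0566, 0.158]
contact_force: [-0.7, 0.5, -0.1]
position: [0.5363, -0.0566, 0.1568]
contact_force: [0.3, -1.0, -0.4]
```

```bash
for i in 1 2 3 4 5 6; do python3 -m handwheel '[[[0.005,0,0],[0,0,0],0],[[0.0,0,0],[0,0,0],0]]' | egrep 'pos|force'; done
```

```text
position: [0.5362, -0.0566, 0.1557]
contact_force: [-0.1, -0.4, -0.1]
position: [0.5363, -0.0566, 0.1547]
contact_force: [0.4, -0.8, -0.4]
position: [0.5363, -0.0566, 0.1538]
contact_force: [-0.1, 0.1, 0.1]
position: [0.5365, -0.0567, 0.1531]
contact_force: [-0.8, 0.0, 0.7]
position: [0.5365, -0.0567, 0.152]
contact_force: [0.9, 0.3, 1.5]
position: [0.5365, -0.0567, 0.151]
contact_force: [0.7, -0.2, 2.6]
```

```bash
for i in 1 2 3; do python3 -m handwheel '[[[0.004,0,0],[0,0,0],0],[[0.0,0,0],[0,0,0],0]]' | egrep 'pos|force'; done
```

```text
position: [0.5366, -0.0567, 0.1505]
contact_force: [-0.3, -0.2, 2.0]
position: [0.5366, -0.0567, 0.1496]
contact_force: [-0.6, 0.3, 3.3]
position: [0.5365, -0.0567, 0.1486]
contact_force: [-0.2, 0.3, 3.9]
```

```bash
for i in 1 2; do python3 -m handwheel '[[[0.003,0,0],[0,0,0],0]]' | egrep 'pos|force'; done
```

```text
position: [0.5366, -0.0567, 0.1482]
contact_force: [-0.7, 0.6, 3.9]
position: [0.5366, -0.0567, 0.1476]
contact_force: [-0.1, -0.6, 4.8]
```

```bash
for i in 1 2 3; do python3 -m handwheel '[[[0.003,0,0],[0,0,0],0]]' | egrep 'pos|force'; done
```

```text
position: [0.5365, -0.0567, 0.1469]
contact_force: [0.3, 0.3, 2.6]
position: [0.5363, -0.0566, 0.1459]
contact_force: [-0.2, 0.1, 2.9]
position: [0.536, -0.0565, 0.1449]
contact_force: [-0.0, 0.2, 3.2]
```

```bash
python3 -m handwheel '[[[0.003,0,0],[0,0,0],0]]' | egrep 'pos|force';  python3 -m handwheel '[[[-0.02,0,0],[0,0,0],0],[[-0.04,0,0],[0,0,0],0],[[-0.05,0,0],[0,0,0],0],[[-0.1,0,0],[0,0,0],0],[[-0.15,0,0],[0,0,0],0],[[-0.15,0,0],[0,0,0],0],[[-0.1,0,0],[0,0,0],0],[[0,0,0],[0,0,0],0],[[0,0,0],[0,0,0],0],[[0,0,0],[0,0,0],0]]'; python3 - <<'E'
from caps import *
s=snap('scene','scene12.png')
a=cv2.imread('pics/scene12.png')[60:270,170:390]
cv2.imwrite('pics/c12.png',cv2.resize(a,(629,600),interpolation=2))
P,u,v,C=pts(s,.136,.162,.51,.57,-.08,-.03)
print(len(P),P.mean(0),P.max(0),P.min(0))
for y in(.31,.24,.172):
  P,u,v,C=pts(s,.12,.162,.51,.59,y-.02,y+.02); print(y,len(P),P.max(0) if len(P) else 0)
print(r.get_obs()['time_s'])
E
```

```text
position: [0.5359, -0.0565, 0.1442]
contact_force: [-0.5, 0.7, 1.8]
time_s: 26.22
position: [0.5358, -0.0564, 0.2661]
tcp_rot: [-2.047, 1.569, 2.829]
contact_force: [0.5, 0.8, 0.9]
opening: -0.0
54 [ 0.53122073 -0.04876646  0.14700954] [ 0.53784125 -0.0431628   0.15316613] [ 0.5250899  -0.05730775  0.13701154]
0.31 115 [0.54588341 0.31705304 0.14572295]
0.24 105 [0.56028808 0.24883405 0.14804474]
0.172 0 0
26.2667
```

View pics/c12.png

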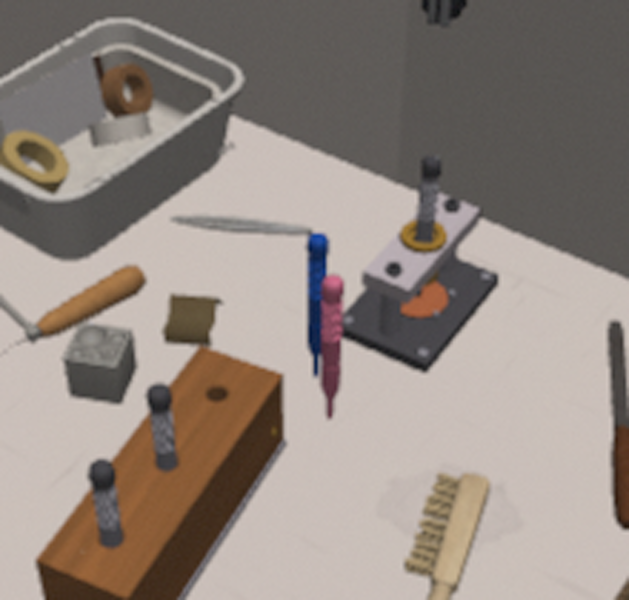

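The punch stands released in the guide: cap at crop (430,165), top at z 0.153–0.154. The other two stand in their holes at (103,475) and (160,398), and the arm is clear. I'm handing it in.

```bash
python3 -c "
from cell import r
print(r.finish_job())"
```

```text
the job is handed in; nothing more can be done
None
```

I pressed all three punches from left to right and let each one up after it clicked. The right-hand punch was the lightest; it now stands in the marking guide and clicked there on the copper blank. I handed the job in after about 26 s of the 72 s; no verdict was reported.

| Press | Greatest push felt | Push after the click |
|---|---|---|
| Left | about 11 N | about 2.5 N |
| Middle | about 13 N | about 5.5 N |
| Right | about 4 N | about 1–2 N |
| Right punch, in the guide | about 4.8 N (blank bends above 8 N) | about 2–3 N |

- **Last picture:** the lightest punch stands released in the bush, with its cap top at 0.153–0.154 m (0.154 m expected). The other two stand at full height in the left and middle holes, and the arm is clear of everything.
- **Middle punch:** it jammed slightly while I pressed it. The push rose to about 17 N, with about 4 N sideways, until I moved the tool back about 2 mm; it then clicked at about 13 N.
- **Left punch:** its 11 N reading fits either 9 N or 12 N, because the force readings vary by about 1 N. This does not affect the choice of the lightest.
- **Not checked:** I judged the mark on the blank by the click alone, because the cameras can't show it.

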